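# Close up the chocolate case and start the chill timer

### The arm

A 6-joint arm with a two-finger parallel gripper is mounted at the origin on the work surface. World frame = base frame: x ahead of the robot, y to its left, z up, the work surface at z = 0. Lengths are in m, angles in degrees, forces in N, time in s.
With the tool pointing down it reaches from about 0.35 to 0.85 m from the base axis. Payload 8.1 kg.
Tool frame: the origin (TCP) lies on the centre line of the jaws, within the pads' length; the fingertips stand 11 mm ahead of it and the grasp point (between the pads) lies 8 mm behind it; z points along the fingers, y is the direction in which the jaws open and shut (so a half turn about z gives the same grasp; the last joint's range is limited). The gripper opens to 93 mm and grips with 3 to 60 N. Pads are 15 mm wide; open, the fingers measure 128 mm over their backs; the gripper's body (75 mm by 188 mm) begins 65 mm behind the grasp point.
Start: joints at [-81.039, 7.471, 85.268, -0, 87.261, -4.893], TCP at [0.144, -0.583, 0.23] pointing down, gripper open.
Joint ranges: [-169.43, 169.43], [-51.17, 129.36], [1.28, 143.12], [-76.62, 256.62], [0, 156.53], [-152.29, 152.29]. Speed limits (degrees/s): [136.94, 136.94, 159.86, 180, 180, 180].

### API

Orientations are given as a 3x3 rotation matrix whose columns are the frame's x, y, z axes.
In Python, from bench import env gives the robot as it stands.
- The arm moves only by the shell command python3 -m pendant 'ROWS' [OPENING] [FORCE]. ROWS is JSON, a list of rows, each a list of 6 numbers: the shift along the tool's x, y, z in units of 25 mm (1.0 is 25 mm), then the turn, a rotation vector about the tool's x, y, z in units of 6 degrees (1.0 is 6 degrees). In form: [[dx, dy, dz, rx, ry, rz], ...]. A call has 1 to 20 rows; each row is the pose to reach, as a shift and turn from the pose commanded when the call began, along the tool's axes at that moment; what a row does not reach only later rows make up. A row lasts 1/12 s, in which the tool goes at most 41.7 mm and 7.16 degrees, less where a joint would pass 70% of its speed; a pose out of reach is approached as far as the arm can. A call with a gripper value outside its range is refused whole. OPENING is the opening, from -1 (shut) to 1 (fully open), set as the call begins (- or left out, the last holds). The fingers move at their own pace and stop on an object; FORCE is the grip in N (left out, the last holds). Time passes only in rows, so rows that repeat a pose let the fingers close. It gives the time, the measured TCP pose, the force and the opening at its end, in the units of the state.
- env.state(): the state, without advancing time (a new reading comes with each control period).
- env.grab_frame(name): name is "scene" or "top" or "wrist"; returns (picture, depth): 384x512x3 uint8, blue, green, red; 384x512 float32, m along the optical axis (not along the pixel's ray), 0 where there is no reading.
- env.calibration(name): a dict with "camera_matrix" (3x3 intrinsics, pixels), "extrinsics" (4x4, takes a point from world to camera coordinates); the wrist camera has in their place "hand_eye" (4x4, takes a point from camera to tool coordinates, whose origin is the TCP and whose axes are the flange's). Camera axes: x right, y down, z forward; pixel columns grow to the right and rows downward; lengths in m; the calibration is good to about 2 mm. A picture is of the moment at which its call begins: read the wrist's pose just before it. calibration takes no time and is no camera call.
- env.finish_job(): hands the job in, once; it reports no verdict.
The state is a dict: "time": time; "joints": joint angles; "qvel": joint speeds; "effort": joint torques, N m; "tcp_pos": TCP position; "eef_rot": TCP orientation; "wrist_force": force on the tool from outside, world axes, zero at the start; "moment": the same for the moment, N m; "grip_width": finger opening in m.
Only numpy, scipy, OpenCV 4.12 (cv2) and the standard library are available. Lean on these libraries where they do the work, as an engineer would, in place of code of your own. Each camera call takes 0.05 s, during which the arm holds its last target.

### The job

The heavy glass lid of the chocolate case is propped open by a wooden wedge: without lifting the lid, work the wedge straight back out in a few small tugs, letting the lid come to rest about half-way down before you go on, so that it settles shut gently and never drops. Lay the wedge in the green tray, flat on its underside, and let go of it. Then push the loose blue timer back against the dark wooden stop by its red button until the button goes fully in, let it spring out, and leave the timer standing against the stop and the small red tin on the ledge where it was.

Things in the scene. Friction and masses are not known exactly. Their poses are not given: they have to be found in the camera images.
- case: Fixed chocolate case, 310 deep (its x) x 300 wide (its y) mm. Origin: centre of its underside on the counter; x points from the front ledge (robot's side) to the lid's hinge at the back, z up. The flat grey ledge is 75 mm above the origin, from x = -155 to the lid's front edge at x = -55 and on to x = -30 mm under the lid; behind it is the 55 mm deep well.
- lid: Heavy hinged lid of the case, steel frame with glass, 200 deep x 280 wide mm, 1.3 to 2 kg, free to fall. Origin: middle of its front edge, on the axis of a round steel rail 12 mm in diameter (along y): 85 mm above the counter when shut (4 mm free under the rail), about 103 mm at the start, lying on the wedge. Hinged 200 mm behind; the front edge comes down as the wedge is drawn out.
- wedge_grip (a point): Grip point of the wooden wedge: middle of its handle block (40 long x 30 wide x 42 high mm), 24 mm above the flat underside. x points to the thin tip, into the case, as the case's x at the start; z up. The ramp falls from 28 mm high at x = 20 to 3 mm at the tip, x = 100. 0.1 kg. The lid's rail starts about 40 mm ahead; drawn back 70 mm the tip is clear. Friction resists with up to 20 N.
- tray: Fixed green plastic tray for the wedge, open above, 180 (its x) x 140 (its y) x 20 high mm outside, walls and floor 5 mm. Origin: centre of its underside, on the counter; z up. To the left or the right of the case.
- stop: Fixed dark wooden stop bar, 20 (its x) x 130 (its y) x 45 high mm, on the other side of the case from the tray. Origin: centre of its underside, on the counter. Its x axis points away from the robot; the timer is to be pushed against its -x face.
- timer_center (a point): Centre of the loose blue timer, a block 60 (its x) x 80 (its y) x 55 high mm, 0.2 to 0.33 kg, standing on the counter 10 to 45 mm in front of (-x of) the stop. Its x axis points from its red-button face to its back, roughly along the stop's x; z up. Its centre is 40 mm from the stop's origin in the stop's x when it is flat against the stop.
- start_top (a point): Centre of the outer face of the timer's round red button, 28 mm in diameter, facing -x of the timer, about 27 mm above the counter.
- start (a joint): How far the red button is pressed in (m): 0 = out, 0.006 = fully in. It has a spring that takes 5 N fully in and pushes it out again; unbraced, the timer slides before the button is in.
- tin: Bystander, not to be moved: small red tin, 34 across x 30 high mm, on the left (+y) end of the case's ledge. Origin: centre of its underside.
There are look-alikes about, which are no part of the job. What is shaped like the stop but yellow is not meant.

How it is judged:
By the outcome, as a careful person would: the job done as asked, in the order asked, and still so for the second after the job is handed in, with the robot touching nothing.
It also fails if it takes over 61 s, if anything falls off the work surface, if the arm or the gripper's body presses on something with over 40 N, if the wrist force passes 120 N, or if a joint passes its speed limit or range.

## Working session

There is one attempt and no reset: what is moved stays moved. The work goes in short steps, Python scripts to look and compute and a shell command to move; the robot and the scene stay as the last step left them, time stands still between calls to the robot, and variables do not carry over. Pictures are saved under pics/ and viewed, and the job is handed in when it is done.

```bash
ls; mkdir -p pics; cat > h.py <<'E'
import numpy as np, cv2
from bench import env
def save(n,fn):
    s=env.state(); im,d=env.grab_frame(n); cv2.imwrite('pics/%s.png'%fn,im); np.savez('pics/%s.npz'%fn,im=im,d=d,p=s['tcp_pos'],R=s['eef_rot']); return im,d,s
def cam(n,s=None):
    c=env.calibration(n); K=np.array(c['camera_matrix'])
    if n=='wrist':
        T=np.eye(4);T[:3,:3]=np.array(s['eef_rot']);T[:3,3]=s['tcp_pos']
        return K,T@np.array(c['hand_eye'])
    return K,np.linalg.inv(np.array(c['extrinsics']))
def ray_plane(K,T,u,v,z):
    r=T[:3,:3]@np.linalg.solve(K,[u,v,1.]); o=T[:3,3]; return o+r*(z-o[2])/r[2]
def pt(K,T,u,v,d):
    return (T@np.r_[np.linalg.solve(K,[u,v,1.])*d,1])[:3]
def cloud(K,T,d):
    v,u=np.mgrid[:d.shape[0],:d.shape[1]]
    p=np.stack([u,v,np.ones_like(u)],-1).reshape(-1,3)@np.linalg.inv(K).T*d.reshape(-1,1)
    return (p@T[:3,:3].T+T[:3,3]).reshape(*d.shape,3)
E
python3 - <<'E'
from h import *
for n in ['scene','top','wrist']:
    im,d,s=save(n,n+'0'); 
    if n!='wrist': print(env.calibration(n))
print(s); print(env.calibration('wrist'))
E
```

```text
pics
{'camera_matrix': array([[349.32951631,   0.        , 254.98870042],
       [  0.        , 349.32951631, 189.0458983 ],
       [  0.        ,   0.        ,   1.        ]]), 'extrinsics': array([[-0.3364936 ,  0.94161535, -0.0115145 ,  0.12957487],
       [ 0.74636513,  0.25922363, -0.61297814, -0.27114806],
       [-0.5742048 , -0.21485724, -0.79001596,  1.15383645],
       [ 0.        ,  0.        ,  0.        ,  1.        ]])}
{'camera_matrix': array([[457.03691101,   0.        , 247.70497244],
       [  0.        , 457.03691101, 189.36324093],
       [  0.        ,   0.        ,   1.        ]]), 'extrinsics': array([[ 0.004985  , -0.99998536, -0.00210602,  0.01883352],
       [-0.98844474, -0.00460838, -0.15151158,  0.46523048],
       [ 0.15149965,  0.00283697, -0.98845324,  1.10403557],
       [ 0.        ,  0.        ,  0.        ,  1.        ]])}
{'time': 0.1, 'joints': array([-8.10388233e+01,  7.51382406e+00,  8.53231298e+01, -7.15363384e-04,
        8.72598299e+01, -4.89289037e+00]), 'qvel': array([-0.0684307 , -0.0863425 , -0.13103296, -0.02240131,  0.06681874,
       
[... 377 characters left out ...]
.99998573e-01]]), 'wrist_force': array([-0.51279863,  0.19408647, -0.09913123]), 'moment': array([ 0.03047407, -0.02441516, -0.01951245]), 'grip_width': 0.09262283257799055}
{'camera_matrix': array([[342.07304886,   0.        , 246.28980942],
       [  0.        , 342.07304886, 185.42550464],
       [  0.        ,   0.        ,   1.        ]]), 'hand_eye': array([[-7.83576101e-04, -9.57496760e-01, -2.88442959e-01,
         8.07154243e-02],
       [ 9.99999666e-01, -6.83801100e-04, -4.46668909e-04,
         5.37000586e-04],
       [ 2.30446421e-04, -2.88443213e-01,  9.57496976e-01,
        -1.54683386e-01],
       [ 0.00000000e+00,  0.00000000e+00,  0.00000000e+00,
         1.00000000e+00]])}
```

View pics/scene0.png

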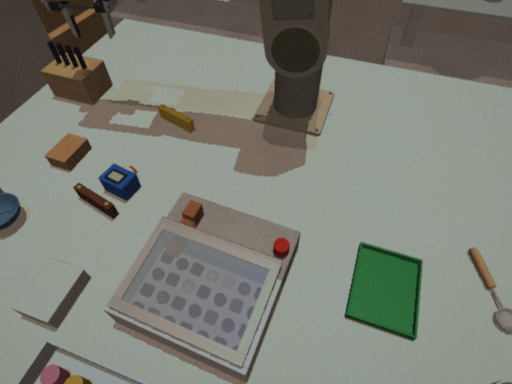

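View pics/top0.png

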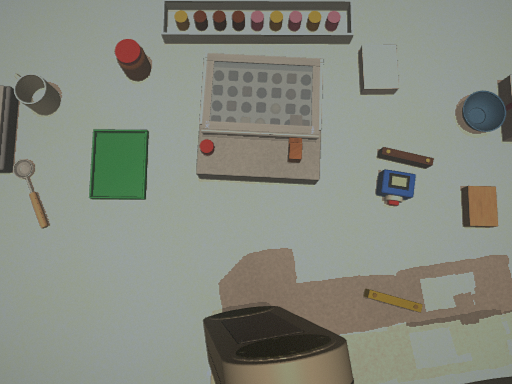

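The top view shows the case around (260,118), the wedge handle at (295,150) and the tin at (207,147). The tray is at (120,164), the dark stop at (405,157), and the timer at (398,184) with its button at (393,202). The yellow bar at (394,300) is a decoy.

```bash
python3 - <<'E'
from h import *
for n in ['top','scene']:
    z=np.load(f'pics/{n}0.npz'); im,d=z['im'],z['d']; K,T=cam(n)
    P=cloud(K,T,d); hsv=cv2.cvtColor(im,cv2.COLOR_BGR2HSV)
    H,S,V=[hsv[...,i].astype(int) for i in range(3)]
    masks=dict(green=(H>45)&(H<80)&(S>150),blue=(H>105)&(H<125)&(S>150)&(V>60),red=((H<4)|(H>176))&(S>170)&(V>90),
      wood=(H>=4)&(H<20)&(S>110)&(V>35)&(d>0))
    for k,m in masks.items():
        nn,l,st,c=cv2.connectedComponentsWithStats(m.astype(np.uint8))
        for i in range(1,nn):
            if st[i,4]<15: continue
            pp=P[(l==i)&(d>0)]
            if len(pp)<8: continue
            pp=pp[(abs(pp[:,1])<.6)&(pp[:,0]<.9)]
            if len(pp)<8: continue
            zz=np.percentile(pp[:,2],[5,50,95]).round(3)
            (cx,cy),wh,a=cv2.minAreaRect(pp[:,:2].astype(np.float32)*1000)
            print(n,k,st[i,4],c[i].round(),'z',zz,'mean',pp[:,:2].mean(0).round(3),'rect',round(cx),round(cy),np.round(wh),round(a,1))
E
python3 - <<'E'
import cv2,numpy as np
im=cv2.imread('pics/top0.png')
a=cv2.resize(im[45:190,190:330],None,fx=4,fy=4,interpolation=cv2.INTER_CUBIC)
b=cv2.resize(im[140:215,365:440],None,fx=7,fy=7,interpolation=cv2.INTER_CUBIC)
cv2.imwrite('pics/ta.png',a);cv2.imwrite('pics/tb.png',b)
E
```

```text
top wood 44 [132.  64.] z [0.082 0.086 0.089] mean [0.771 0.31 ] rect 773 312 [17. 56.] 14.6
top wood 266 [295. 148.] z [0.098 0.116 0.12 ] mean [ 0.552 -0.09 ] rect 554 -90 [29. 58.] 86.9
top wood 1096 [482. 206.] z [0.037 0.04  0.044] mean [ 0.426 -0.558] rect 427 -558 [71. 98.] 89.8
top wood 85 [ 39. 209.] z [0.013 0.017 0.021] mean [0.416 0.547] rect 415 547 [90.  8.] 25.0
top wood 20 [ 33. 203.] z [0.014 0.019 0.022] mean [0.431 0.563] rect 430 562 [51.  5.] 21.3
top wood 15 [374. 295.] z [0.044 0.047 0.049] mean [ 0.211 -0.282] rect 210 -282 [9. 8.] 0.5
scene green 982 [392. 272.] z [0.003 0.005 0.02 ] mean [0.491 0.365] rect 512 353 [138. 128.] 89.5
scene green 16 [368. 280.] z [0.003 0.005 0.007] mean [0.528 0.318] rect 530 316 [16. 15.] 14.3
scene green 20 [390. 288.] z [0.003 0.005 0.007] mean [0.531 0.368] rect 530 367 [14. 18.] 41.5
scene green 16 [350. 298.] z [0.005 0.019 0.022] mean [0.588 0.287] rect 585 288 [ 6. 27.] 69.2
scene green 24 [395. 313.] z [0.003 0.006 0.008] mean [0.582 0.382] rect 584 383 [24.  8.] 12.0
scene green 18 [370. 323.] z [0.011 0.016 0.02 ] me
[... 602 characters left out ...]
6 [78. 59.] 79.8
scene red 169 [281. 245.] z [0.103 0.105 0.107] mean [0.561 0.122] rect 558 121 [40. 30.] 13.0
scene wood 1687 [72. 26.] z [0.299 0.313 0.316] mean [ 0.168 -0.543] rect 172 -552 [30. 72.] 32.6
scene wood 96 [82.  2.] z [0.327 0.329 0.331] mean [ 0.166 -0.577] rect 160 -564 [ 7. 66.] 20.7
scene wood 932 [ 68. 151.] z [0.01  0.039 0.042] mean [ 0.436 -0.547] rect 429 -556 [ 70. 103.] 89.4
scene wood 296 [ 93. 197.] z [0.043 0.045 0.047] mean [ 0.555 -0.371] rect 554 -374 [127.  19.] 76.8
scene wood 404 [192. 214.] z [0.086 0.114 0.118] mean [ 0.555 -0.085] rect 541 -90 [80. 37.] 6.0
scene wood 332 [482. 268.] z [0.012 0.018 0.021] mean [0.421 0.55 ] rect 418 551 [94. 19.] 24.5
```

View pics/ta.png

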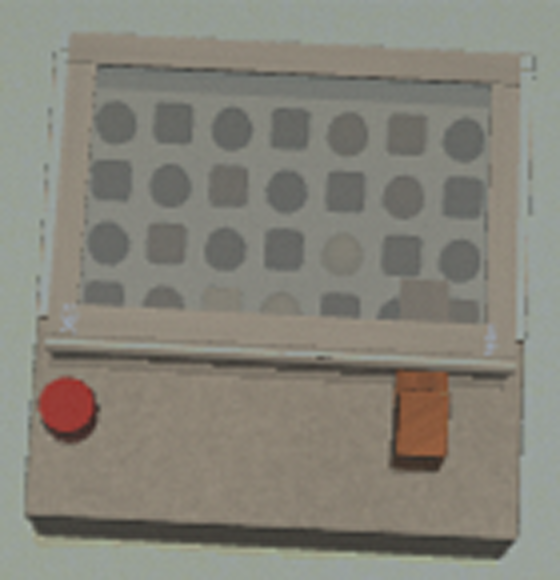

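View pics/tb.png

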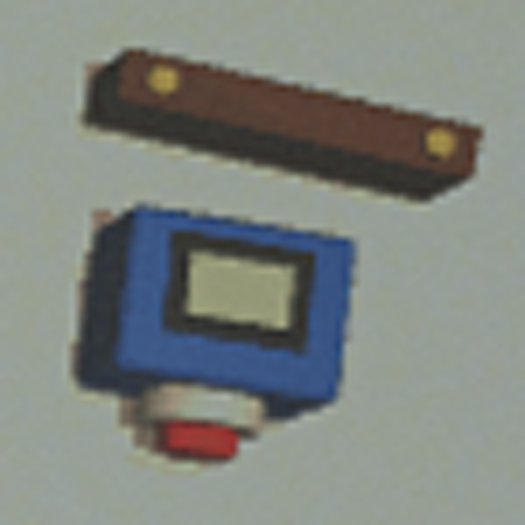

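```bash
python3 - <<'E'
from h import *
z=np.load('pics/top0.npz'); im,d=z['im'],z['d']; K,T=cam('top'); P=cloud(K,T,d)
hsv=cv2.cvtColor(im,cv2.COLOR_BGR2HSV)
def R(u,v,h): return ray_plane(K,T,u,v,h)[:2].round(4)
def A(u,v): return 190+u/4-.375,45+v/4-.375
def B(u,v): return 365+u/7-.43,140+v/7-.43
print('cam',T[:3,3])
print('ledge front edge',[R(*A(*p),.075) for p in [(28,518),(515,540)]])
print('ledge corners lid sides', [R(*A(*p),.075) for p in [(38,320),(520,342)]])
print('handle top',[R(*A(*p),.117) for p in [(398,391),(448,393),(444,458),(396,455)]])
print('ramp far', [R(*A(*p),.10) for p in [(396,371),(449,374)]])
print('rail',[R(*A(*p),.109) for p in [(52,346),(515,367)]])
print('tin',R(*A(67,405),.105))
print('stop top',[R(*B(*p),.045) for p in [(130,48),(482,128),(470,178),(120,98)]])
print('timer top',[R(*B(*p),.055) for p in [(140,205),(355,240),(335,402),(118,370)]])
print('button',[R(*B(*p),.027) for p in [(205,458)]],[R(*B(*p),.041) for p in [(205,425)]])
g=((hsv[...,0]>45)&(hsv[...,0]<85)&(hsv[...,1]>100)).astype(np.uint8); 
cs=max(cv2.findContours(g,0,2)[0],key=cv2.contourArea)[:,0]
q=np.array([R(u,v,.02) for u,v in cs]); print('tray',cv2.minAreaRect(q.astype(np.float32)*1000))
# yaw of handle from depth: points
m=(P[...,2]>.108)&(P[...,2]<.13)&(P[...,0]<.61)&(P[...,0]>.45)&(abs(P[...,1]+.09)<.04)
pp=P[m]; print(len(pp),pp.mean(0),cv2.minAreaRect(pp[:,:2].astype(np.float32)*1000))
# scene blue & stop corner yaw
z=np.load('pics/scene0.npz'); im=z['im']; K,T=cam('scene')
b=cv2.resize(im[150:260,60:310],None,fx=3.2,fy=3.2,interpolation=cv2.INTER_CUBIC); cv2.imwrite('pics/sa.png',b)
E
```

```text
cam [0.29249973 0.01784509 1.161815  ]
ledge front edge [array([0.4958, 0.1447]), array([ 0.4836, -0.1494])]
ledge corners lid sides [array([0.6196, 0.1413]), array([ 0.6069, -0.1548])]
handle top [array([ 0.5648, -0.0759]), array([ 0.5637, -0.1053]), array([ 0.5247, -0.1024]), array([ 0.5263, -0.0744])]
ramp far [array([ 0.5815, -0.0763]), array([ 0.5798, -0.108 ])]
rail [array([0.5934, 0.1287]), array([ 0.5818, -0.1461])]
tin [0.5585 0.1195]
stop top [array([ 0.5741, -0.3179]), array([ 0.5454, -0.4422]), array([ 0.5272, -0.4369]), array([ 0.5558, -0.3136])]
timer top [array([ 0.5149, -0.3161]), array([ 0.5027, -0.3912]), array([ 0.4452, -0.3813]), array([ 0.4561, -0.3061])]
button [array([ 0.4286, -0.3441])] [array([ 0.4387, -0.3401])]
tray ((532.664306640625, 351.0225830078125), (135.4571990966797, 177.3007354736328), 89.90143585205078)
318 [ 0.55894126 -0.08983099  0.11434454] ((567.078125, -89.116943359375), (78.70926666259766, 84.82266235351562), 89.07408142089844)
```

View pics/sa.png

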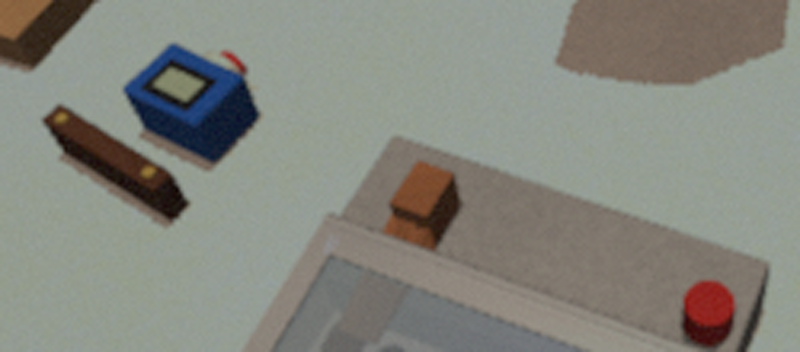

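Measured so far:

| Item | Position / yaw |
|---|---|
| Wedge grip | (0.545, -0.0895), yaw -2.4° |
| Tray | (0.533, 0.351) |
| Stop | (0.551, -0.378), yaw -13° |
| Timer | (0.480, -0.349), yaw -9.4° |

The sizes agree with the ones given. I'll move above the wedge.

```bash
python3 -m pendant '[[1.0,-0.76,0.05,0,0,0.1],[2.2,-1.7,0.1,0,0,0.3],[3.6,-2.7,0.2,0,0,0.5],[5,-3.8,0.3,0,0,0.7],[6.4,-4.8,0.4,0,0,0.9],[7.8,-5.9,0.5,0,0,1.1],[9.2,-6.9,0.6,0,0,1.3],[10.6,-8,0.7,0,0,1.5],[12,-9,0.8,0,0,1.7],[13.4,-10.1,0.9,0,0,1.9],[14.8,-11.1,1,0,0,2.1],[16.2,-12.2,1.1,0,0,2.3],[17.6,-13.3,1.15,0,0,2.5],[18.8,-14.2,1.15,0,0,2.7],[19.7,-14.8,1.15,0,0,2.71],[20.1,-15.15,1.15,0,0,2.71],[20.3,-15.29,1.15,0,0,2.71],[20.3,-15.29,1.15,0,0,2.71],[20.3,-15.29,1.15,0,0,2.71],[20.3,-15.29,1.15,0,0,2.71]]' 0.2 40
python3 - <<'E'
from h import *
im,d,s=save('wrist','w1'); print(s['tcp_pos'],s['eef_rot'],s['wrist_force'])
save('top','t1')
E
```

```text
time: 1.82
tcp_pos: [0.5441, -0.0911, 0.2007]
eef_rot: [[0.999, -0.043, -0.001], [-0.043, -0.999, -0.0], [-0.001, 0.0, -1.0]]
wrist_force: [0.0, -0.1, -0.1]
grip_width: 0.056
[ 0.54414809 -0.09110284  0.20072654] [[ 9.99067544e-01 -4.31703254e-02 -6.04694099e-04]
 [-4.31705422e-02 -9.99067656e-01 -3.50125016e-04]
 [-5.89015305e-04  3.75903512e-04 -9.99999756e-01]] [ 0.01019913 -0.07050512 -0.14288472]
```

View pics/w1.png

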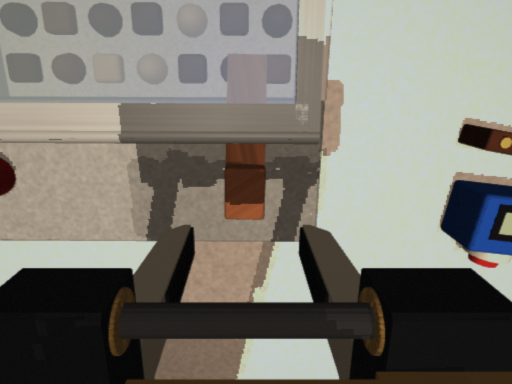

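```bash
python3 - <<'E'
from h import *
z=np.load('pics/w1.npz'); s=dict(tcp_pos=z['p'],eef_rot=z['R']); K,T=cam('wrist',s); P=cloud(K,T,z['d'])
for uv in [(226,167),(266,167),(265,219),(225,219)]:
    print(uv,ray_plane(K,T,*uv,.117).round(4), ray_plane(K,T,*uv,.103).round(4))
for v in range(130,246,6): print(v,P[v,246].round(4))
E
cd pics; python3 -c "
import cv2;im=cv2.imread('w1.png');cv2.imwrite('w1a.png',cv2.resize(im[90:250,180:340],None,fx=3.7,fy=3.7,interpolation=2))"
```

```text
(226, 167) [ 0.5675 -0.078   0.117 ] [ 0.5641 -0.077   0.103 ]
(266, 167) [ 0.5662 -0.1066  0.117 ] [ 0.5628 -0.1073  0.103 ]
(265, 219) [ 0.5262 -0.1047  0.117 ] [ 0.5204 -0.1053  0.103 ]
(225, 219) [ 0.5275 -0.0748  0.117 ] [ 0.5218 -0.0736  0.103 ]
130 [ 0.5917 -0.0934  0.1057]
136 [ 0.5878 -0.0932  0.1083]
142 [ 0.5832 -0.093   0.1072]
148 [ 0.5773 -0.0927  0.0994]
154 [ 0.573  -0.0925  0.1009]
160 [ 0.5685 -0.0923  0.1011]
166 [ 0.5659 -0.0922  0.1101]
172 [ 0.5633 -0.0921  0.1173]
178 [ 0.5583 -0.0919  0.1154]
184 [ 0.5541 -0.0917  0.1166]
190 [ 0.5495 -0.0915  0.1167]
196 [ 0.5449 -0.0913  0.1169]
202 [ 0.5404 -0.0911  0.1173]
208 [ 0.5354 -0.0909  0.1165]
214 [ 0.5309 -0.0907  0.1172]
220 [ 0.5083 -0.0896  0.0743]
226 [ 0.5025 -0.0894  0.0743]
232 [ 0.4969 -0.0891  0.0748]
238 [ 0.4913 -0.0889  0.0753]
244 [ 0.4467 -0.0869 -0.0023]
```

View pics/w1a.png

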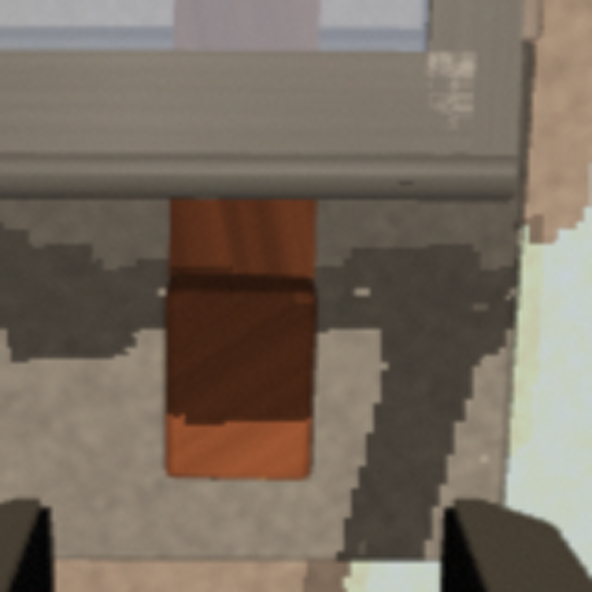

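The wrist view agrees: the handle top spans columns 226–265 and rows 168–219, which puts its centre near (0.546, -0.091) with the top at z = 0.117. I'll descend and grasp.

```bash
python3 -m pendant '[[0.05,0,0.5,0,0,0],[0.05,0,1.3,0,0,0],[0.05,0,2.1,0,0,0],[0.05,0,2.8,0,0,0],[0.05,0,3.4,0,0,0],[0.05,0,3.9,0,0,0],[0.05,0,4.2,0,0,0],[0.05,0,4.3,0,0,0],[0.05,0,4.3,0,0,0],[0.05,0,4.3,0,0,0],[0.05,0,4.3,0,0,0]]' 0.2 40
python3 -m pendant '[[0,0,0,0,0,0],[0,0,0,0,0,0],[0,0,0,0,0,0],[0,0,0,0,0,0],[0,0,0,0,0,0],[0,0,0,0,0,0]]' -1 40
python3 - <<'E'
from h import *
s=env.state(); print(s['tcp_pos'],s['wrist_force'],s['moment'],s['grip_width'])
save('scene','s2')
E
```

```text
time: 2.83
tcp_pos: [0.547, -0.0902, 0.0946]
eef_rot: [[0.999, -0.042, 0.002], [-0.042, -0.999, -0.001], [0.002, 0.0, -1.0]]
wrist_force: [0.0, -0.0, 0.7]
grip_width: 0.056
time: 3.33
tcp_pos: [0.5462, -0.09, 0.0936]
eef_rot: [[0.999, -0.042, 0.0], [-0.042, -0.999, -0.0], [0.0, 0.0, -1.0]]
wrist_force: [-0.9, 0.5, 0.9]
grip_width: 0.0296
[ 0.54621168 -0.08997824  0.0935995 ] [-0.94904471  0.52555197  0.94502608] [ 0.08200504  0.16939216 -0.15773439] 0.029648269775892452
```

```bash
python3 -m pendant '[[-0.05,0,0,0,0,0],[-0.12,0,0,0,0,0],[-0.2,0,0,0,0,0],[-0.28,0,0,0,0,0],[-0.34,0,0,0,0,0],[-0.38,0,0,0,0,0],[-0.4,0,0,0,0,0],[-0.4,0,0,0,0,0],[-0.4,0,0,0,0,0]]'
python3 - <<'E'
from h import *
im,d,s=save('wrist','w3'); print(s['tcp_pos'],s['wrist_force'],s['grip_width'])
K,T=cam('wrist',s); P=cloud(K,T,d)
q=P[(P[...,2]>.085)&(abs(P[...,0]-.587)<.02)&(P[...,1]>-.06)&(P[...,1]<0.0)]
i=np.argmax(q[:,2]); print(np.percentile(q[:,2],[50,90,99]))
E
```

```text
time: 4.13
tcp_pos: [0.5371, -0.0896, 0.0936]
eef_rot: [[0.999, -0.042, 0.002], [-0.042, -0.999, -0.0], [0.002, 0.0, -1.0]]
wrist_force: [6.0, -0.9, -2.6]
grip_width: 0.0293
[ 0.53714063 -0.0895757   0.09361089] [ 6.04546323 -0.87897048 -2.58638957] 0.029289581947863585
[0.10504409 0.19013449 0.19110641]
```

View pics/w3.png

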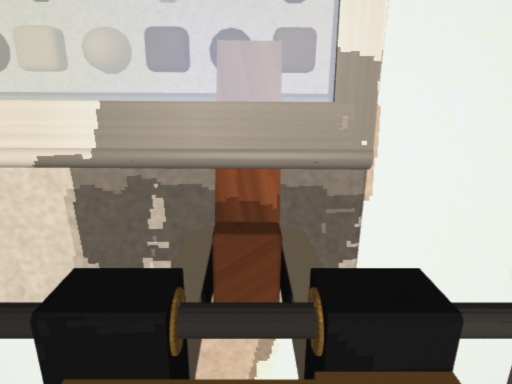

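The wedge is following and the rail shows at rows 150–165. For each tug I'll track the rail height from depth.

```bash
cat >> h.py <<'E'
def rail(P):
    # rail top, in case frame bins ahead of the wedge strip
    c,s=np.cos(np.radians(-2.4)),np.sin(np.radians(-2.4)); o=np.array([.546,-.09])
    q=P.reshape(-1,3); r=q[:,:2]-o; xc=r@[c,s]; yc=r@[-s,c]
    m=(q[:,2]>.07)&(q[:,2]<.125)&(yc>.03)&(yc<.10)&(xc>.025)&(xc<.052)
    b=np.round(xc[m]/.002).astype(int); zz=q[m][:,2]
    return max((np.median(zz[b==k]),k*2) for k in set(b) if (b==k).sum()>5)
E
python3 - <<'E'
from h import *
for f in ['w1','w3']:
    z=np.load(f'pics/{f}.npz'); K,T=cam('wrist',dict(tcp_pos=z['p'],eef_rot=z['R'])); print(f,rail(cloud(K,T,z['d'])))
E
python3 -m pendant '[[-0.05,0,0,0,0,0],[-0.12,0,0,0,0,0],[-0.2,0,0,0,0,0],[-0.28,0,0,0,0,0],[-0.34,0,0,0,0,0],[-0.38,0,0,0,0,0],[-0.4,0,0,0,0,0],[-0.4,0,0,0,0,0],[-0.4,0,0,0,0,0]]'
python3 - <<'E'
from h import *
im,d,s=save('wrist','w4'); print(s['tcp_pos'],s['wrist_force'],s['grip_width']); print(rail(cloud(*cam('wrist',s),d)))
E
```

```text
w1 (np.float64(0.10781812071047936), np.int64(42))
w3 (np.float64(0.10512826140106382), np.int64(42))
time: 4.93
tcp_pos: [0.5272, -0.0891, 0.0936]
eef_rot: [[0.999, -0.042, 0.002], [-0.042, -0.999, -0.0], [0.002, 0.0, -1.0]]
wrist_force: [6.0, -0.1, -2.4]
grip_width: 0.03
[ 0.52716132 -0.08912357  0.09361346] [ 5.97153666 -0.09501745 -2.42139932] 0.029950153570738287
(np.float64(0.10201435651551713), np.int64(42))
```

```bash
python3 -m pendant '[[-0.05,0,0,0,0,0],[-0.12,0,0,0,0,0],[-0.2,0,0,0,0,0],[-0.28,0,0,0,0,0],[-0.34,0,0,0,0,0],[-0.37,0,0,0,0,0],[-0.38,0,0,0,0,0],[-0.38,0,0,0,0,0],[-0.38,0,0,0,0,0]]'
python3 - <<'E'
from h import *
im,d,s=save('wrist','w5'); print(s['tcp_pos'],s['wrist_force'],s['grip_width']); print(rail(cloud(*cam('wrist',s),d)))
E
python3 -m pendant '[[0,0,0,0,0,0],[0,0,0,0,0,0],[0,0,0,0,0,0],[0,0,0,0,0,0],[0,0,0,0,0,0],[0,0,0,0,0,0],[0,0,0,0,0,0],[0,0,0,0,0,0],[0,0,0,0,0,0],[0,0,0,0,0,0],[0,0,0,0,0,0],[0,0,0,0,0,0],[0,0,0,0,0,0],[0,0,0,0,0,0],[0,0,0,0,0,0],[0,0,0,0,0,0],[0,0,0,0,0,0],[0,0,0,0,0,0]]'
python3 - <<'E'
from h import *
im,d,s=save('wrist','w6'); print(s['tcp_pos'],s['wrist_force'],s['grip_width']); print(rail(cloud(*cam('wrist',s),d)))
E
```

```text
time: 5.73
tcp_pos: [0.5177, -0.0887, 0.0936]
eef_rot: [[0.999, -0.042, 0.002], [-0.042, -0.999, -0.0], [0.002, 0.0, -1.0]]
wrist_force: [6.9, 0.4, -1.8]
grip_width: 0.0297
[ 0.51767771 -0.08872351  0.09361077] [ 6.88040995  0.42402892 -1.76279378] 0.029716403346460432
(np.float64(0.09915480010335133), np.int64(42))
time: 7.28
tcp_pos: [0.5177, -0.0887, 0.0936]
eef_rot: [[0.999, -0.042, 0.002], [-0.042, -0.999, -0.0], [0.002, 0.0, -1.0]]
wrist_force: [5.9, 0.2, -2.8]
grip_width: 0.0296
[ 0.51765734 -0.08871525  0.09359489] [ 5.92214681  0.23026774 -2.82300517] 0.029572204099238747
(np.float64(0.09915897448943028), np.int64(42))
```

View pics/w6.png

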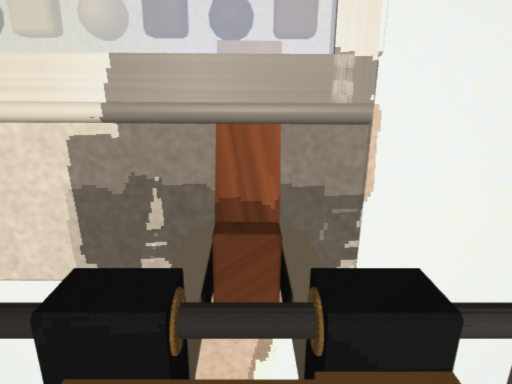

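The lid is about half-way down: the rail top is at 0.0992 against 0.108 at the start, and it held steady for 1.5 s. I'll go on with small tugs.

```bash
python3 -m pendant '[[-0.05,0,0,0,0,0],[-0.12,0,0,0,0,0],[-0.2,0,0,0,0,0],[-0.28,0,0,0,0,0],[-0.34,0,0,0,0,0],[-0.38,0,0,0,0,0],[-0.4,0,0,0,0,0],[-0.4,0,0,0,0,0],[-0.4,0,0,0,0,0],[-0.4,0,0,0,0,0]]'
python3 -m pendant '[[-0.05,0,0,0,0,0],[-0.12,0,0,0,0,0],[-0.2,0,0,0,0,0],[-0.28,0,0,0,0,0],[-0.34,0,0,0,0,0],[-0.38,0,0,0,0,0],[-0.4,0,0,0,0,0],[-0.4,0,0,0,0,0],[-0.4,0,0,0,0,0],[-0.4,0,0,0,0,0]]'
python3 - <<'E'
from h import *
im,d,s=save('wrist','w7'); print(s['tcp_pos'],s['wrist_force'],s['grip_width']); print(rail(cloud(*cam('wrist',s),d)))
E
python3 -m pendant '[[-0.05,0,0,0,0,0],[-0.12,0,0,0,0,0],[-0.2,0,0,0,0,0],[-0.28,0,0,0,0,0],[-0.34,0,0,0,0,0],[-0.38,0,0,0,0,0],[-0.4,0,0,0,0,0],[-0.4,0,0,0,0,0],[-0.4,0,0,0,0,0],[-0.4,0,0,0,0,0]]'
python3 - <<'E'
from h import *
im,d,s=save('wrist','w8'); print(s['tcp_pos'],s['wrist_force'],s['grip_width']); print(rail(cloud(*cam('wrist',s),d)))
E
```

```text
time: 8.17
tcp_pos: [0.5076, -0.0883, 0.0936]
eef_rot: [[0.999, -0.042, 0.002], [-0.042, -0.999, -0.0], [0.002, 0.0, -1.0]]
wrist_force: [5.2, 0.6, -2.6]
grip_width: 0.0301
time: 9.0
tcp_pos: [0.4976, -0.0879, 0.0936]
eef_rot: [[0.999, -0.042, 0.002], [-0.042, -0.999, -0.0], [0.002, 0.0, -1.0]]
wrist_force: [5.2, -0.3, -2.0]
grip_width: 0.0298
[ 0.49762908 -0.08789933  0.09360085] [ 5.18876483 -0.32747569 -2.02917624] 0.029795359998168618
(np.float64(0.09297474235736664), np.int64(40))
time: 9.88
tcp_pos: [0.4867, -0.0875, 0.0936]
eef_rot: [[0.999, -0.042, 0.0], [-0.042, -0.999, -0.0], [0.0, 0.0, -1.0]]
wrist_force: [-0.2, 1.3, 3.4]
grip_width: 0.0296
[ 0.48673857 -0.08749644  0.09357234] [-0.22028496  1.27022766  3.44299373] 0.02961373508856842
(np.float64(0.09047941859278888), np.int64(42))
```

View pics/w8.png

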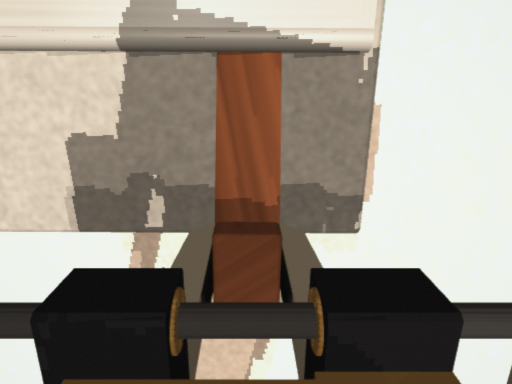

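The lid is shut (rail top at 0.0905, expected 0.091) and the tip is nearly free. I'll draw the wedge clear, then lift.

```bash
python3 -m pendant '[[-0.1,0,0,0,0,0],[-0.25,0,0,0,0,0],[-0.45,0,0,0,0,0],[-0.65,0,0,0,0,0],[-0.85,0,0,0,0,0],[-1.05,0,0,0,0,0],[-1.2,0,0,0,0,0],[-1.2,0,0,0,0,0],[-1.2,0,-0.2,0,0,0],[-1.2,0,-0.6,0,0,0],[-1.2,0,-1.2,0,0,0],[-1.2,0,-2,0,0,0],[-1.2,0,-2.8,0,0,0],[-1.2,0,-3.6,0,0,0],[-1.2,0,-4.1,0,0,0],[-1.2,0,-4.3,0,0,0],[-1.2,0,-4.3,0,0,0],[-1.2,0,-4.3,0,0,0]]'
python3 - <<'E'
from h import *
im,d,s=save('wrist','w9'); print(s['tcp_pos'],s['wrist_force'],s['grip_width']); 
save('scene','s9')
for f in ['top0']:
    z=np.load(f'pics/{f}.npz'); K,T=cam('top'); hsv=cv2.cvtColor(z['im'],cv2.COLOR_BGR2HSV)
    g=((hsv[...,0]>45)&(hsv[...,0]<85)&(hsv[...,1]>90)).astype(np.uint8)
    c=max(cv2.findContours(g,0,2)[0],key=cv2.contourArea)[:,0]
    q=np.array([ray_plane(K,T,u,v,.02)[:2] for u,v in c])*1000
    print(q.min(0),q.max(0))
    for sel in [q[:,1]>q[:,1].max()-5, q[:,1]<q[:,1].min()+5]:
        e=q[sel]; e=e[(e[:,0]>465)&(e[:,0]<600)]; print(np.degrees(np.polyfit(e[:,0],e[:,1],1)[0]))
E
```

```text
time: 11.43
tcp_pos: [0.4564, -0.0861, 0.2002]
eef_rot: [[0.999, -0.042, -0.001], [-0.042, -0.999, 0.0], [-0.001, -0.0, -1.0]]
wrist_force: [0.3, 1.0, -1.3]
grip_width: 0.0294
[ 0.45640097 -0.0860965   0.2001944 ] [ 0.33539091  0.97516602 -1.32450079] 0.029424134870734656
[443.91109837 281.5402333 ] [621.23013791 421.23855923]
0.026594984551982278
0.4273647337792469
```

View pics/w9.png

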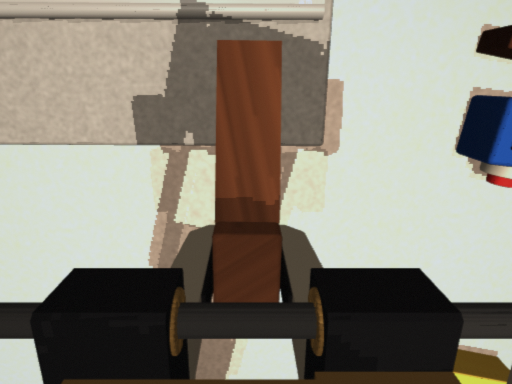

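View pics/s9.png

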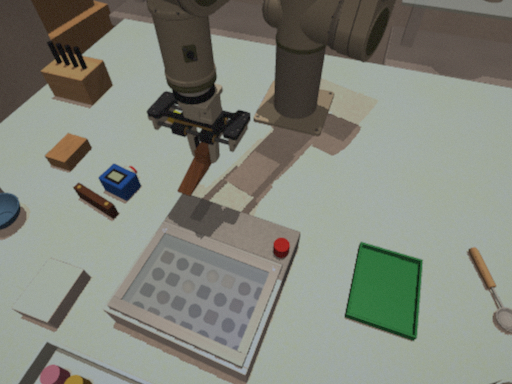

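The wedge is level in the grip and the lid is shut with the tin undisturbed. I'll carry the wedge over the tray.

```bash
python3 -m pendant '[[0.05,-0.5,0,0,0,0],[0.1,-1.3,0,0,0,0],[0.1,-2.4,0,0,0,0],[0.15,-3.7,0,0,0,-0.1],[0.2,-5,0,0,0,-0.1],[0.25,-6.3,0,0,0,-0.2],[0.3,-7.6,0,0,0,-0.2],[0.35,-8.9,0,0,0,-0.3],[0.4,-10.2,0,0,0,-0.3],[0.5,-11.5,0,0,0,-0.4],[0.6,-12.8,0,0,0,-0.4],[0.65,-14.1,0,0,0,-0.4],[0.7,-15.3,0,0,0,-0.4],[0.7,-16.3,0,0,0,-0.4],[0.7,-17,0,0,0,-0.4],[0.7,-17.4,0,0,0,-0.4],[0.7,-17.5,0,0,0,-0.4],[0.7,-17.5,0,0,0,-0.4],[0.7,-17.5,0,0,0,-0.4]]'
python3 -m pendant '[[0,0,0.3,0,0,0],[0,0,0.9,0,0,0],[0,0,1.7,0,0,0],[0,0,2.6,0,0,0],[0,0,3.4,0,0,0],[0,0,4,0,0,0],[0,0,4.4,0,0,0],[0,0,4.5,0,0,0],[0,0,4.5,0,0,0],[0,0,4.5,0,0,0]]'
python3 - <<'E'
from h import *
im,d,s=save('wrist','w10'); print(s['tcp_pos'],s['wrist_force'],s['grip_width']); 
save('top','t10')
K,T=cam('wrist',s); P=cloud(K,T,d)
for v in range(20,230,20): print(v,P[v,245].round(4))
E
```

```text
time: 13.12
tcp_pos: [0.4925, 0.3492, 0.2003]
eef_rot: [[1.0, -0.001, -0.001], [-0.001, -1.0, -0.001], [-0.001, 0.001, -1.0]]
wrist_force: [0.1, -0.0, -0.0]
grip_width: 0.0298
time: 13.95
tcp_pos: [0.4932, 0.3502, 0.0894]
eef_rot: [[1.0, -0.001, 0.001], [-0.001, -1.0, 0.001], [0.001, -0.001, -1.0]]
wrist_force: [0.1, 0.4, -0.3]
grip_width: 0.0301
[0.49320914 0.35017001 0.08935415] [ 0.06306641  0.40934506 -0.30434275] 0.030057263104537883
20 [0.6124 0.3505 0.004 ]
40 [0.5927 0.3503 0.0748]
60 [0.5839 0.3503 0.0763]
80 [0.5751 0.3503 0.0788]
100 [0.5663 0.3503 0.0824]
120 [0.5574 0.3503 0.084 ]
140 [0.5485 0.3503 0.0864]
160 [0.5399 0.3503 0.0904]
180 [0.531  0.3503 0.0926]
200 [0.5218 0.3503 0.0942]
220 [0.5135 0.3503 0.0981]
```

View pics/w10.png

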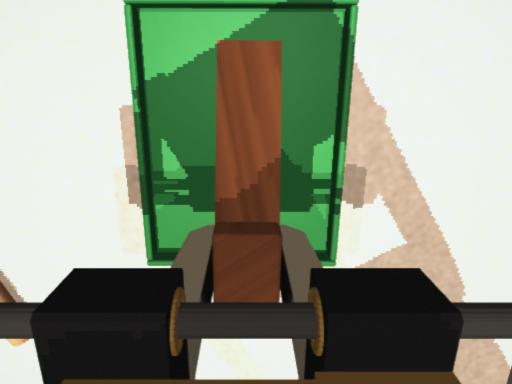

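View pics/t10.png

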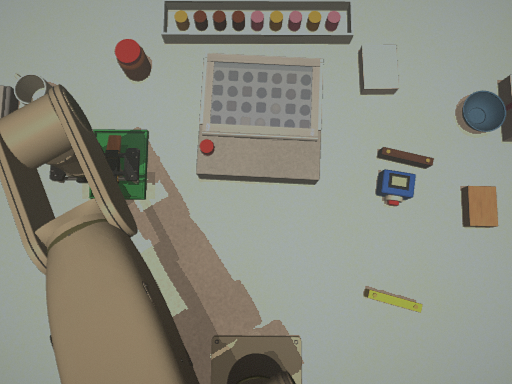

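The wedge is centred over the tray interior, level and aligned with it. I'll lower it.

```bash
python3 -m pendant '[[0,0,0.3,0,0,0],[0,0,0.8,0,0,0],[0,0,1.3,0,0,0],[0,0,1.8,0,0,0],[0,0,2.15,0,0,0],[0,0,2.35,0,0,0],[0,0,2.45,0,0,0],[0,0,2.5,0,0,0],[0,0,2.5,0,0,0],[0,0,2.5,0,0,0],[0,0,2.5,0,0,0]]'
```

```text
time: 14.97
tcp_pos: [0.4931, 0.3505, 0.0267]
eef_rot: [[1.0, -0.0, 0.001], [-0.0, -1.0, 0.001], [0.001, -0.001, -1.0]]
wrist_force: [-0.2, 0.5, -0.7]
grip_width: 0.0299
```

```bash
python3 -m pendant '[[0,0,0.04,0,0,0],[0,0,0.08,0,0,0],[0,0,0.08,0,0,0],[0,0,0.08,0,0,0]]'
python3 -m pendant '[[0,0,0.03,0,0,0],[0,0,0.03,0,0,0],[0,0,0.03,0,0,0]]'
```

```text
time: 15.3
tcp_pos: [0.4925, 0.3501, 0.0238]
eef_rot: [[1.0, -0.0, -0.0], [-0.0, -1.0, -0.0], [-0.0, 0.0, -1.0]]
wrist_force: [-0.6, -0.3, -1.6]
grip_width: 0.0296
time: 15.55
tcp_pos: [0.4927, 0.3503, 0.0236]
eef_rot: [[1.0, -0.0, 0.0], [-0.0, -1.0, 0.0], [0.0, -0.0, -1.0]]
wrist_force: [-2.0, -2.4, 4.8]
grip_width: 0.0298
```

There is contact (+4.8 N upward) at the expected height. I'll release with a modest opening so the fingers stay inside the tray walls, then lift.

```bash
python3 -m pendant '[[0,0,0,0,0,0],[0,0,0,0,0,0],[0,0,0,0,0,0],[0,0,0,0,0,0]]' 0.1 
python3 -m pendant '[[0,0,-0.1,0,0,0],[0,0,-0.5,0,0,0],[0,0,-1.2,0,0,0],[0,0,-2,0,0,0],[0,0,-3,0,0,0],[0,0,-4,0,0,0],[0,0,-5,0,0,0],[0,0,-6,0,0,0],[0,0,-6.8,0,0,0],[0,0,-7.2,0,0,0],[0,0,-7.2,0,0,0],[0,0,-7.2,0,0,0]]' 0.1
python3 - <<'E'
from h import *
im,d,s=save('wrist','w11'); print(s['tcp_pos'],s['wrist_force'],s['grip_width']); 
K,T=cam('wrist',s); P=cloud(K,T,d)
c=np.array([.4927,.3503])
for x in [-.015,0,.015,.03,.05,.07,.09]:
    q=P[(abs(P[...,0]-c[0]-x)<.004)&(abs(P[...,1]-c[1])<.01)]; print(x,np.median(q[:,2]).round(4),len(q))
E
```

```text
time: 15.88
tcp_pos: [0.4926, 0.3502, 0.023]
eef_rot: [[1.0, -0.0, -0.0], [-0.0, -1.0, 0.0], [-0.0, -0.0, -1.0]]
wrist_force: [-0.2, 0.3, -0.0]
grip_width: 0.0493
time: 16.88
tcp_pos: [0.4927, 0.3503, 0.2033]
eef_rot: [[1.0, -0.0, 0.001], [-0.0, -1.0, 0.0], [0.001, -0.0, -1.0]]
wrist_force: [0.4, 0.3, -0.6]
grip_width: 0.0514
[0.49271677 0.35026702 0.20333287] [ 0.441428    0.27416645 -0.58248248] 0.051422397925088355
-0.015 0.0466 165
0 0.0466 168
0.015 0.0466 179
0.03 0.2927 3149
0.05 0.023 189
0.07 0.0168 188
0.09 0.0105 168
```

View pics/w11.png

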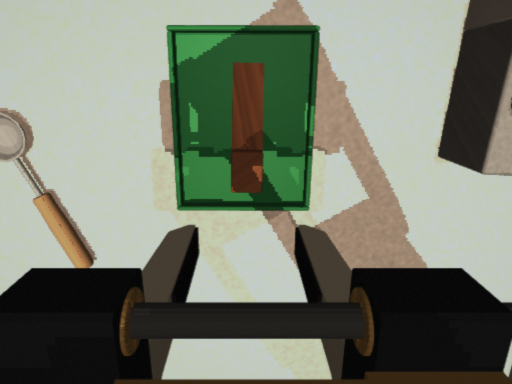

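The wedge lies flat in the tray (handle top at 0.0466, expected 0.047). Now I'll refine the timer, button and stop poses from the unobstructed top view.

```bash
python3 - <<'E'
from h import *
z=np.load('pics/t10.npz'); im,d=z['im'],z['d']; K,T=cam('top')
hsv=cv2.cvtColor(im,cv2.COLOR_BGR2HSV); H,S,V=[hsv[...,i].astype(int) for i in range(3)]
sub=np.zeros(d.shape,bool); sub[140:215,365:440]=1
P=cloud(K,T,d)
red=((H<6)|(H>174))&(S>140)&(V>70)&sub
v,u=np.nonzero(red); print('red px',len(u),u.min(),u.max(),v.min(),v.max(), P[red].mean(0), P[red].min(0),P[red].max(0))
for n,h in (('timer',.055),('stop',.045)):
    m=sub&(abs(P[...,2]-h)<.004)
    m&= (P[...,0]<.525+.25*(P[...,1]+.35)) if n=='timer' else (P[...,0]>.527+.23*(P[...,1]+.437)-.012)
    q=P[m][:,:2].astype(np.float32)*1000
    print(n,m.sum(),q.mean(0),cv2.minAreaRect(q))
im2=cv2.resize(im[140:215,365:440],None,fx=8,fy=8,interpolation=cv2.INTER_CUBIC); cv2.imwrite('pics/t10a.png',im2)
E
```

```text
red px 36 389 398 200 204 [ 0.43444843 -0.33939208  0.03899597] [ 0.4291611  -0.35263427  0.03306561] [ 0.44021648 -0.32878751  0.04577073]
timer 717 [ 479.20004 -347.25586] ((476.38861083984375, -346.97845458984375), (79.57421875, 67.2993392944336), 80.30239868164062)
stop 391 [ 549.9627  -375.99634] ((550.4442749023438, -376.533447265625), (131.1974639892578, 21.260623931884766), 76.65536499023438)
```

View pics/t10a.png

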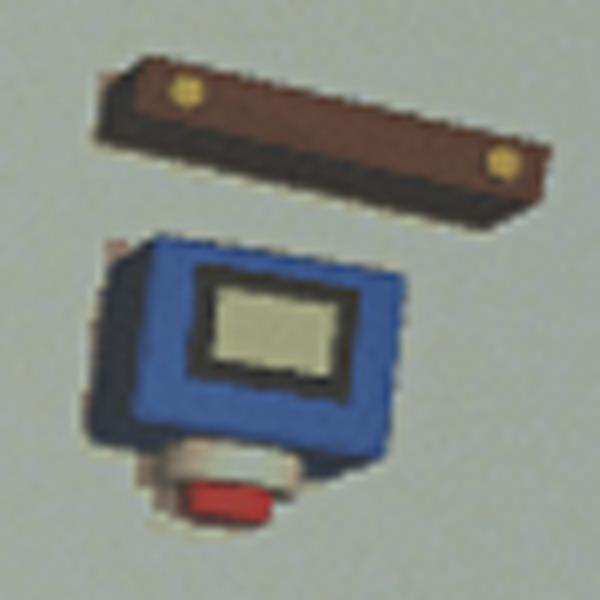

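```bash
python3 -m pendant '[[-0.1,0.6,0,0,0,0],[-0.3,1.7,0,0,0,0.1],[-0.5,3.1,0,0,0,0.2],[-0.7,4.7,0,0,0,0.3],[-0.9,6.3,0,0,0,0.4],[-1.2,7.9,0,0,0,0.5],[-1.4,9.5,0,0,0,0.7],[-1.6,11.1,0,0,0,0.9],[-1.9,12.7,0,0,0,1.1],[-2.1,14.3,0,0,0,1.2],[-2.3,15.9,0,0,0,1.3],[-2.6,17.5,0,0,0,1.4],[-2.8,19.1,0,0,0,1.6],[-3,20.7,0,0,0,1.7],[-3.3,22.3,0,0,0,1.8],[-3.5,23.9,0,0,0,2],[-3.7,25.4,0,0,0,2.1],[-3.85,26.5,0,0,0,2.2],[-3.95,27.05,0,0,0,2.22],[-3.97,27.23,0,0,0,2.22]]' -1 20
python3 -m pendant '[[0,0,0.2,0,0,0],[0,0,0.6,0,0,0],[0,0,1.2,0,0,0],[0,0,1.8,0,0,0],[0,0,2.3,0,0,0],[0,0,2.7,0,0,0],[0,0,2.8,0,0,0],[0,0,2.8,0,0,0],[0,0,2.8,0,0,0]]'
python3 - <<'E'
from h import *
im,d,s=save('wrist','w12'); print(s['tcp_pos'],s['eef_rot'],s['wrist_force'],s['grip_width']); save('top','t12')
E
```

```text
time: 18.6
tcp_pos: [0.3918, -0.3317, 0.2011]
eef_rot: [[0.972, -0.233, -0.003], [-0.233, -0.972, 0.002], [-0.003, -0.002, -1.0]]
wrist_force: [-0.6, 0.3, -0.3]
grip_width: 0.0001
time: 19.35
tcp_pos: [0.3936, -0.3304, 0.1335]
eef_rot: [[0.973, -0.23, 0.0], [-0.23, -0.973, -0.0], [0.0, 0.0, -1.0]]
wrist_force: [0.9, 1.0, -0.4]
grip_width: 0.0002
[ 0.39355101 -0.33040113  0.13349208] [[ 9.73177964e-01 -2.30053405e-01  2.85637310e-04]
 [-2.30053345e-01 -9.73177993e-01 -2.28259822e-04]
 [ 3.30487893e-04  1.56425610e-04 -9.99999933e-01]] [ 0.9324001   0.97635338 -0.44298782] 0.0002155704765599612
```

View pics/w12.png

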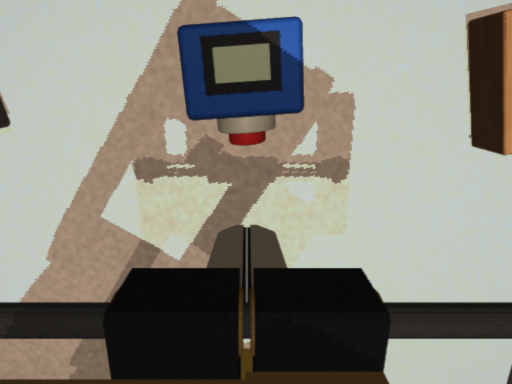

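The red button (columns 229–266, rows 130–144) lines up with the closed fingers at column 247. I'll check its distance.

```bash
python3 - <<'E'
from h import *
z=np.load('pics/w12.npz'); R=z['R'];p=z['p']; K,T=cam('wrist',dict(tcp_pos=p,eef_rot=R)); P=cloud(K,T,z['d'])
for v in (126,131,135,139,143,146):
    q=P[v,247]; print(v,q.round(4),'in tool',((q-p)@R).round(4))
for u in (232,262): q=P[138,u]; print(u,q.round(4),((q-p)@R).round(4))
c=ray_plane(K,T,247,143,.035); print(c,(c-p)@R)
E
```

```text
126 [ 0.4437 -0.3431  0.0474] in tool [0.0517 0.0008 0.0861]
131 [ 0.4405 -0.3423  0.0482] in tool [0.0484 0.0008 0.0853]
135 [ 0.4366 -0.3414  0.0403] in tool [0.0444 0.0008 0.0932]
139 [ 0.4338 -0.3408  0.0407] in tool [0.0416 0.0008 0.0928]
143 [ 0.4308 -0.3401  0.0397] in tool [0.0385 0.0008 0.0938]
146 [ 0.4215 -0.338  -0.001 ] in tool [0.0289 0.0009 0.1345]
232 [ 0.4363 -0.3299  0.0351] [ 0.0414 -0.0103  0.0984]
262 [ 0.4311 -0.3516  0.0352] [0.0414 0.012  0.0983]
[ 0.43003368 -0.3398933   0.035     ] [0.03765528 0.0008292  0.09850466]
```

```bash
python3 -m pendant '[[0,0,0.3,0,0,0],[0,0,0.9,0,0,0],[0,0,1.7,0,0,0],[0,0,2.5,0,0,0],[0,0,3.2,0,0,0],[0,0,3.7,0,0,0],[0,0,4.1,0,0,0],[0,0,4.3,0,0,0],[0,0,4.34,0,0,0],[0,0,4.34,0,0,0],[0,0,4.34,0,0,0]]'
python3 -m pendant '[[0.1,0,0,0,0,0],[0.2,0,0,0,0,0],[0.35,0,0,0,0,0],[0.5,0,0,0,0,0],[0.65,0,0,0,0,0],[0.8,0,0,0,0,0],[0.92,0,0,0,0,0],[1.02,0,0,0,0,0],[1.1,0,0,0,0,0],[1.17,0,0,0,0,0],[1.24,0,0,0,0,0],[1.3,0,0,0,0,0],[1.3,0,0,0,0,0]]'
python3 - <<'E'
from h import *
im,d,s=save('wrist','w13'); print(s['tcp_pos'],s['wrist_force'],s['grip_width'])
E
```

```text
time: 20.37
tcp_pos: [0.3939, -0.3312, 0.0256]
eef_rot: [[0.973, -0.231, 0.001], [-0.231, -0.973, -0.001], [0.001, 0.001, -1.0]]
wrist_force: [0.4, 0.2, -0.6]
grip_width: 0.0005
time: 21.45
tcp_pos: [0.4247, -0.3379, 0.0245]
eef_rot: [[0.973, -0.23, -0.001], [-0.23, -0.973, 0.0], [-0.001, -0.0, -1.0]]
wrist_force: [-2.4, 0.8, 0.9]
grip_width: 0.0004
[ 0.42469294 -0.33786825  0.02446612] [-2.41728206  0.79110787  0.88000943] 0.00042505025678296794
```

View pics/w13.png

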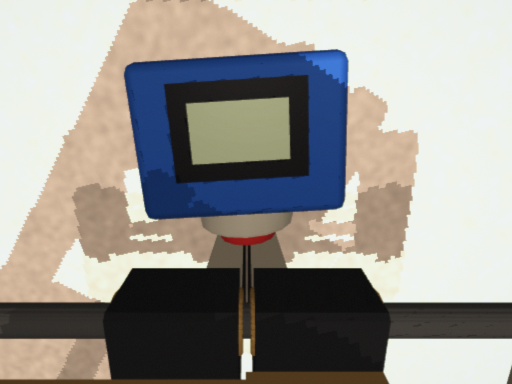

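The fingers are against the button, offset by well under 2 mm, at about 2.4 N. I'll slide the timer back steadily.

```bash
python3 -m pendant '[[0.05,0,0,0,0,0],[0.12,0,0,0,0,0],[0.2,0,0,0,0,0],[0.28,0,0,0,0,0],[0.36,0,0,0,0,0],[0.44,0,0,0,0,0],[0.52,0,0,0,0,0],[0.6,0,0,0,0,0],[0.68,0,0,0,0,0],[0.76,0,0,0,0,0],[0.84,0,0,0,0,0],[0.92,0,0,0,0,0],[1.0,0,0,0,0,0],[1.07,0,0,0,0,0],[1.13,0,0,0,0,0],[1.17,0,0,0,0,0],[1.2,0,0,0,0,0],[1.2,0,0,0,0,0]]'
python3 - <<'E'
from h import *
im,d,s=save('wrist','w14'); print(s['tcp_pos'],s['wrist_force'],s['grip_width']); save('scene','s14')
E
```

```text
time: 23.0
tcp_pos: [0.4542, -0.345, 0.0246]
eef_rot: [[0.973, -0.231, 0.0], [-0.231, -0.973, -0.0], [0.0, 0.0, -1.0]]
wrist_force: [-1.2, -0.2, -1.4]
grip_width: 0.0005
[ 0.45417247 -0.34501283  0.02462615] [-1.20163454 -0.17344031 -1.38296106] 0.0005016997624421829
```

View pics/w14.png

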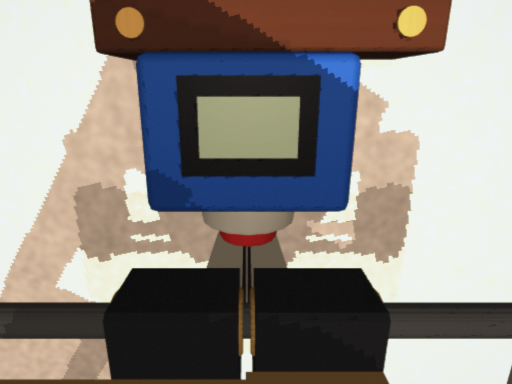

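```bash
python3 -m pendant '[[0.06,0,0,0,0,0],[0.12,0,0,0,0,0],[0.18,0,0,0,0,0],[0.24,0,0,0,0,0],[0.24,0,0,0,0,0]]'
python3 -m pendant '[[0.05,0,0,0,0,0],[0.1,0,0,0,0,0],[0.1,0,0,0,0,0]]'
python3 -m pendant '[[0.04,0,0,0,0,0],[0.08,0,0,0,0,0],[0.08,0,0,0,0,0]]'
```

```text
time: 23.52
tcp_pos: [0.4598, -0.3464, 0.0246]
eef_rot: [[0.973, -0.23, -0.001], [-0.23, -0.973, 0.0], [-0.001, 0.0, -1.0]]
wrist_force: [-5.3, 0.8, 2.4]
grip_width: 0.0006
time: 23.77
tcp_pos: [0.4601, -0.3465, 0.0245]
eef_rot: [[0.973, -0.23, -0.005], [-0.23, -0.973, 0.002], [-0.005, -0.001, -1.0]]
wrist_force: [-16.4, 3.3, 10.2]
grip_width: 0.0004
time: 24.02
tcp_pos: [0.4603, -0.3465, 0.0245]
eef_rot: [[0.973, -0.231, -0.008], [-0.231, -0.973, 0.003], [-0.009, -0.001, -1.0]]
wrist_force: [-26.2, 6.3, 17.7]
grip_width: 0.0006
```

```bash
python3 - <<'E'
from h import *
im,d,s=save('wrist','w15'); print(s['tcp_pos'],s['wrist_force'],s['moment']); save('scene','s15')
z=np.load('pics/s15.npz')['im']; cv2.imwrite('pics/s15a.png',cv2.resize(z[100:250,50:250],None,fx=4,fy=4,interpolation=2))
E
```

```text
[ 0.46026561 -0.34650699  0.02446232] [-26.21332516   6.32574505  17.73376107] [1.04962713 4.06574786 0.04934343]
```

View pics/w15.png

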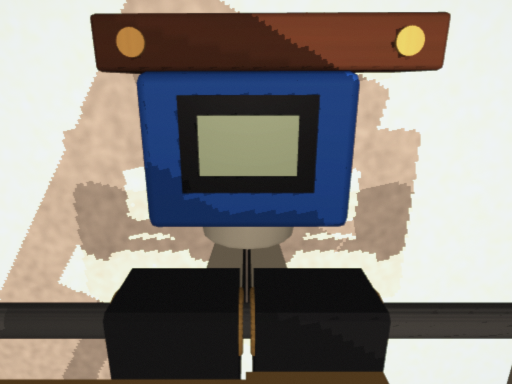

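View pics/s15a.png

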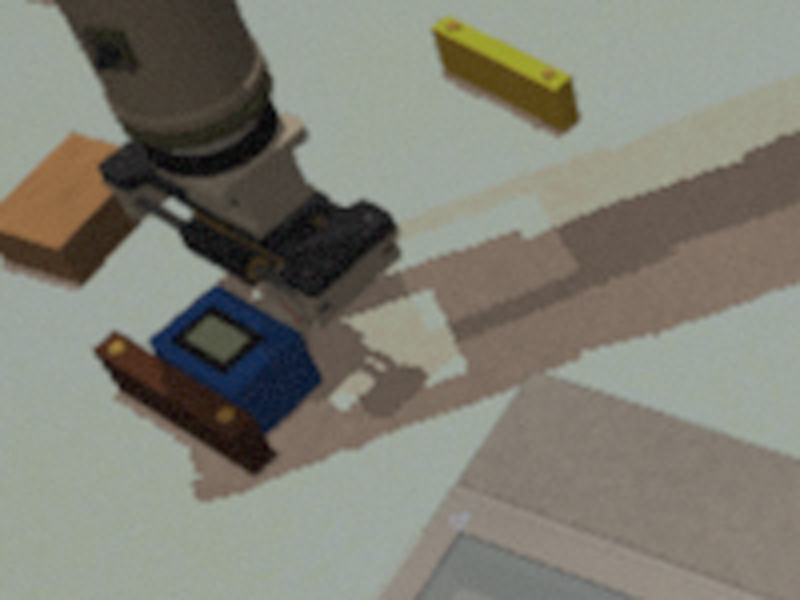

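The red has disappeared behind the collar, and the force jumped from about 5 N to 26 N with the position stalled. That fits a bottomed button with the timer flush on the stop. I'll back off in 1 mm steps to measure the spring travel.

```bash
for i in 1 2; do python3 -m pendant '[[-0.08,0,0,0,0,0],[-0.08,0,0,0,0,0],[-0.08,0,0,0,0,0]]' | grep -E 'tcp|force'; done; for i in 1 2 3 4 5 6 7 8; do python3 -m pendant '[[-0.04,0,0,0,0,0],[-0.04,0,0,0,0,0]]' | grep -E 'tcp|force'; done
```

```text
tcp_pos: [0.4601, -0.3465, 0.0246]
wrist_force: [-15.6, 3.9, 9.5]
tcp_pos: [0.4599, -0.3465, 0.0246]
wrist_force: [-6.1, -0.3, 1.8]
tcp_pos: [0.4591, -0.3463, 0.0246]
wrist_force: [-4.4, -0.7, 0.5]
tcp_pos: [0.4583, -0.3461, 0.0246]
wrist_force: [-4.7, -0.7, -1.5]
tcp_pos: [0.4574, -0.3459, 0.0246]
wrist_force: [-3.5, -0.9, -2.3]
tcp_pos: [0.4565, -0.3456, 0.0247]
wrist_force: [-3.1, -0.8, -1.2]
tcp_pos: [0.4557, -0.3453, 0.0247]
wrist_force: [-2.3, -0.2, -0.3]
tcp_pos: [0.4547, -0.345, 0.0248]
wrist_force: [-2.0, 0.1, -1.1]
tcp_pos: [0.454, -0.3448, 0.0249]
wrist_force: [0.5, -0.6, 0.5]
tcp_pos: [0.453, -0.3447, 0.0249]
wrist_force: [-0.0, 0.2, -0.1]
```

The spring force fell steadily from about 5 N to 0 over about 6 mm of travel, so the button was fully in and has sprung out. I'll retreat and check everything.

```bash
python3 -m pendant '[[-0.1,0,0,0,0,0],[-0.4,0,0,0,0,0],[-0.8,0,0,0,0,0],[-1.3,0,0,0,0,0],[-1.8,0,0,0,0,0],[-2.2,0,-0.3,0,0,0],[-2.4,0,-0.9,0,0,0],[-2.5,0,-1.7,0,0,0],[-2.5,0,-2.7,0,0,0],[-2.5,0,-3.7,0,0,0],[-2.5,0,-4.7,0,0,0],[-2.5,0,-5.6,0,0,0],[-2.5,0,-6.2,0,0,0],[-2.5,0,-6.4,0,0,0],[-2.5,0,-6.4,0,0,0],[-2.5,0,-6.4,0,0,0]]'
python3 - <<'E'
from h import *
save('scene','s16'); im,d,s=save('top','t16'); print(s['time'],s['tcp_pos'],s['wrist_force']); iw,dw,sw=save('wrist','w16')
K,T=cam('top'); P=cloud(K,T,d); hsv=cv2.cvtColor(im,cv2.COLOR_BGR2HSV)
m=(hsv[...,0]>105)&(hsv[...,0]<125)&(hsv[...,1]>150)&(abs(P[...,1]+.36)<.08)&(abs(P[...,2]-.055)<.004)
if m.sum()>50: print('timer',cv2.minAreaRect(P[m][:,:2].astype(np.float32)*1000))
K,T=cam('wrist',sw); P=cloud(K,T,dw); hsv=cv2.cvtColor(iw,cv2.COLOR_BGR2HSV)
m=(hsv[...,0]>105)&(hsv[...,0]<125)&(hsv[...,1]>120)&(abs(P[...,2]-.055)<.004)
if m.sum()>50: print('timer w',cv2.minAreaRect(P[m][:,:2].astype(np.float32)*1000))
for f in ('s0','s16'):
    z=np.load('pics/%s.npz'%f.replace('s0','scene0')); K,T=cam('scene'); P=cloud(K,T,z['d']); h=cv2.cvtColor(z['im'],cv2.COLOR_BGR2HSV)
    m=((h[...,0]<4)|(h[...,0]>176))&(h[...,1]>150)&(P[...,2]>.1)&(abs(P[...,1]-.12)<.05)
    print('tin',f,P[m].mean(0),m.sum())
cv2.imwrite('pics/s16a.png',cv2.resize(np.load('pics/s16.npz')['im'][120:300,40:300],None,fx=3,fy=3,interpolation=2))
E
```

```text
time: 27.28
tcp_pos: [0.3913, -0.3299, 0.1838]
eef_rot: [[0.973, -0.231, -0.0], [-0.231, -0.973, 0.0], [-0.001, -0.0, -1.0]]
wrist_force: [0.7, -0.3, -1.5]
grip_width: 0.0004
27.3333 [ 0.3910968  -0.32962272  0.18311021] [-0.36546076  1.01646515 -0.52336318]
timer ((527.4786987304688, -376.55224609375), (89.07799530029297, 42.78742599487305), 40.03607177734375)
timer w ((505.4842834472656, -358.17596435546875), (78.28321838378906, 42.83716583251953), 76.71214294433594)
tin s0 [0.56235566 0.12181972 0.10482228] 182
tin s16 [0.56266636 0.12184558 0.10481103] 185
```

View pics/t16.png

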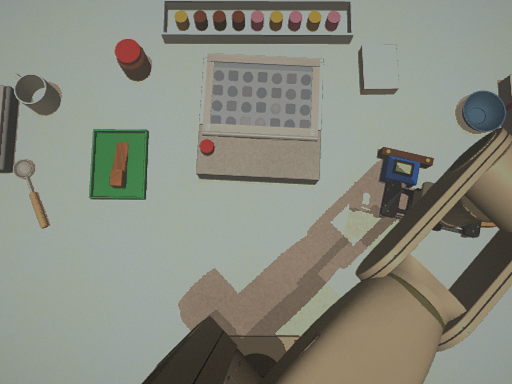

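View pics/w16.png

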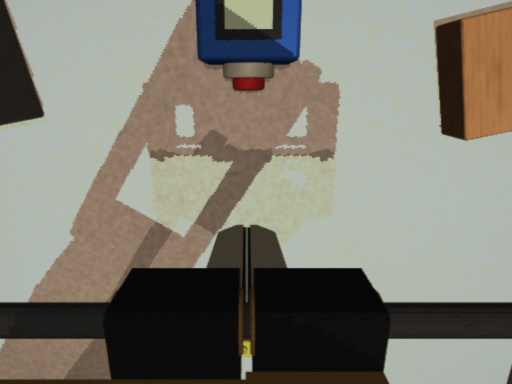

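View pics/s16.png

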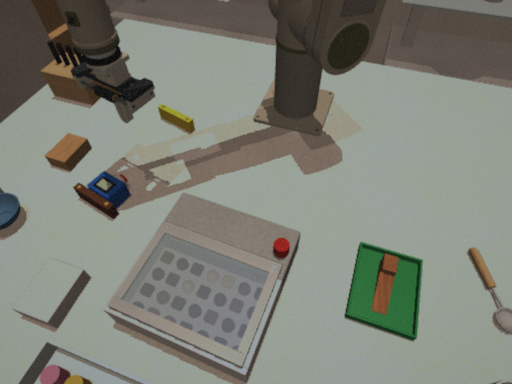

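```bash
python3 - <<'E'
from h import *
ax=np.array([np.cos(np.radians(-13.3)),np.sin(np.radians(-13.3))]); st=np.array([.5505,-.3768])
z=np.load('pics/s16.npz'); K,T=cam('scene'); P=cloud(K,T,z['d']); h=cv2.cvtColor(z['im'],cv2.COLOR_BGR2HSV)
b=(h[...,0]>105)&(h[...,0]<125)&(h[...,1]>100)&(abs(P[...,2]-.055)<.004)&(abs(P[...,1]+.36)<.08)
w=(abs(P[...,2]-.045)<.004)&(abs(P[...,1]+.376)<.07)&(h[...,0]<20)&(P[...,0]>.5)&(h[...,1]>90)
for n,m in(('timer',b),('stop',w)):
    q=(P[m][:,:2]-st)@ax; print(n,m.sum(),np.percentile(q,[2,98]).round(4))
z=np.load('pics/w16.npz'); K,T=cam('wrist',dict(tcp_pos=z['p'],eef_rot=z['R']))
print('front edge', (ray_plane(K,T,248,64,.055)[:2]-st)@ax)
z=np.load('pics/w15.npz'); K,T=cam('wrist',dict(tcp_pos=z['p'],eef_rot=z['R']))
print('front edge when pressed', (ray_plane(K,T,248,227,.055)[:2]-st)@ax)
print('back edge', (ray_plane(K,T,248,72,.055)[:2]-st)@ax)
cv2.imwrite('pics/s16b.png',cv2.resize(np.load('pics/s16.npz')['im'][160:230,60:150],None,fx=7,fy=7,interpolation=2))
E
```

```text
timer 368 [-0.0654 -0.0086]
stop 318 [-0.0077  0.0121]
front edge -0.07180237208212861
front edge when pressed -0.06796668078843303
back edge -0.010179949653688547
```

View pics/s16b.png

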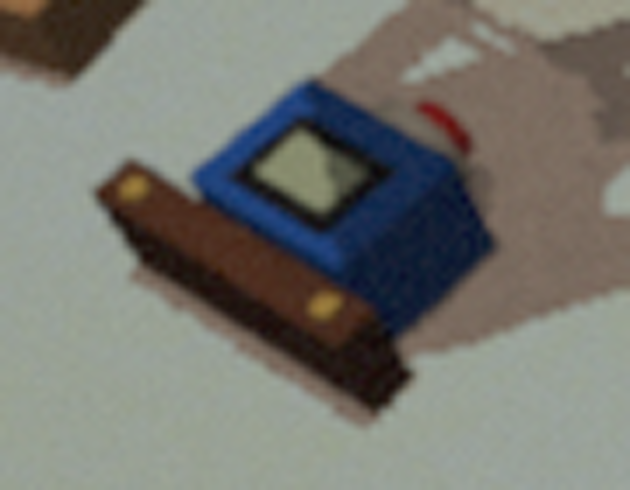

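The timer stands flush along the stop with the red button out. I'm handing the job in.

```bash
python3 -c "
from bench import env; print(env.finish_job())"
```

```text
the job is handed in; nothing more can be done
None
```

The job is handed in at about 27.4 s of the 61 s; no verdict was reported.

- **Lid and wedge:** I drew the wedge straight back in tugs of about 10 mm. The lid rested half-way for 1.5 s (rail top 108 to 99 mm), then settled shut at about 90.5 mm (expected 91). Pull forces were about 6 N at the pauses.
- **Tray:** The wedge lies flat inside the green tray and is released. Its handle top measured 46.6 mm, against 47 mm expected.
- **Timer:** I pushed it by the red button onto the dark stop. The force rose past the spring's 5 N to a hard stop, peaking at about 26 N along the push. Backing off, the spring force fell from about 5 N to 0 over about 6 mm, so the button was fully in and came back out.
- **Last checks:** The timer is flush with the stop in the scene view, with its yaw matching the stop's at -13.3°. The tin's measured position changed by only 0.3 mm.
- **Disagreement:** The wrist-view estimates of the timer's front edge while pressed and after release differ by about 4 mm. The released view cut off the back of the timer and was taken at a different height, so I trusted the scene depth, which showed the timer and stop within about 1 mm.

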